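# Load the slide block into the imager's touch-latch drawer

### The job

Load the slide imager: push its drawer front in gently until the touch latch lets go and the drawer springs ajar, draw the drawer out and set the oblong aluminium slide block flat in the oblong nest of its tray. Then gently push the drawer home until the latch catches and keeps it shut, never driving it hard against its end stop. Leave the other blocks, the oil bottle and the dish where they stand.

Things in the scene. Friction and masses are not known exactly. Their poses are not given: they have to be found in the camera images.
- imager: Fixed steel bench instrument. Lower housing 300 mm deep, 240 wide, 92 high; the optics head (to 187 mm high) and camera column (to 305 mm) stand on it, 135 mm back from its front face. Origin: centre of the underside, on the bench. Its x axis points from front to back: the front face, at x = -150 mm, holds the drawer, which comes out along -x.
- drawer (a joint): Travel of the drawer in m: 0 latched shut, grows as it comes out along the imager's -x, 0.100 fully out (stop). It can be pushed in beyond 0 (negative). Pressed in beyond the latch point and let go, the push-push latch changes state; pressed less deep, it does not. The latch point lies somewhere between -0.0033 and -0.0125: it is set by a hidden screw and differs each time. Friction about 1 N, moving mass about 0.6 kg.
- latch_plunger: Ejector of the latch, a sprung rod hidden behind the drawer; origin as the imager's. From latched, 4 to 6 N at the panel presses the drawer in to the latch point; let go there, it is driven out to about 0.05 and stays. To shut: push (1 N; 3 rising to 6 N over the last 45 mm) past the latch point and let go: it returns to 0 and holds. A further push springs it out again.
- end_stop: Two rubber buffers hidden inside the imager behind the drawer. It meets them just past (0.3 mm) the latch point, wherever that is set; from there the force climbs by about 8 N per mm, which can be felt. They must not take more than 12 N: a push at the panel that stops between 8 and 14 N is deep enough and safe. Origin as the imager's, but for the screw's setting.
- panel_face (a point): Point on the outer face of the drawer's front panel, mid width, 60 mm above the bench, 25 mm below the panel's top edge; axes as the imager's (x into the imager); moves with the drawer. The plain flat aluminium panel is 216 mm wide, 12 mm thick, from 11 to 85 mm above the bench. Latched, its face is 27 mm in front of the housing's face.
- panel_edge (a point): Middle of the top edge of the drawer's front panel (12 mm thick along the imager's x), 85 mm above the bench; axes as the imager's. Ajar, the panel can be pinched across its thickness or hooked behind from above: the tray's top behind it lies 41 mm below this edge; the gap from the panel's back to the housing is 15 mm plus the travel.
- nest (a point): Centre of the floor of the nest in the drawer's black tray, 38 mm above the bench; axes as the imager's. The nest is an oblong recess 68 mm along x by 32 mm along y, 6 mm deep, 2 mm chamfer at its mouth. The tray is flat and 150 mm wide along y. The centre is 54 mm behind the panel's back; fully out, the whole nest is clear of the housing.
- slide_block: The slide block to be loaded: loose oblong aluminium block, 64 mm (its x) by 28 mm (its y), 20 mm high, with a dark glass window on top, about 0.09 kg. Origin: centre of its underside. Either way round fits. Seated, its origin is at the nest's floor centre and it stands 14 mm above the tray.
- round_block: Another reference block, not to be used: round aluminium, 46 mm across, 20 mm high, loose. Origin: centre of its underside.
- square_block: Another reference block, not to be used: square aluminium, 42 by 42 mm, 20 mm high, loose. Origin: centre of its underside.
- oil_bottle: Small amber dropper bottle, 28 mm across, 55 mm high, loose bystander. Origin: centre of its underside.
- dish: Flat clear lidded dish, 92 mm across, 16 mm high, loose bystander. Origin: centre of its underside.
Mind the look-alikes: they are no part of the job. What is shaped like the slide_block but purple is not meant.

How it is judged (in metres and radians):
On the way, in this order (a step that is already met when the one before it is completed fails the run):
1. the latched drawer is pushed in (value of joint drawer below -0.003 m).
2. let go, the drawer has sprung ajar (value of joint drawer above 0.03 m), for 0.2 s.
3. with the drawer drawn out, the slide block lies seated in the nest (value of joint drawer above 0.03 m and horizontal distance between slide_block and nest below 0.004 m and z of slide_block in the frame of nest between -0.0025 and 0.0025 m and angle between the x axis of slide_block and the x axis of nest, either way round below 0.09 rad and angle between slide_block's own z axis and vertical below 0.06 rad), for 0.2 s.
4. the loaded drawer is pushed in beyond its latched position (value of joint drawer below -0.003 m).
At the end, for the whole second after the job is handed in: The drawer is latched shut by itself (its travel within 2 mm of the latched position, at rest), and the slide block lies in the nest: origin within 4 mm sideways and 2.5 mm in height of the nest's floor centre, its long axis within 0.09 rad (5 degrees) of the nest's, flat within 0.06 rad (value of joint drawer between -0.002 and 0.002 m and velocity of joint drawer between -0.005 and 0.005 m/s and horizontal distance between slide_block and nest below 0.004 m and z of slide_block in the frame of nest between -0.0025 and 0.0025 m and angle between the x axis of slide_block and the x axis of nest, either way round below 0.09 rad and angle between slide_block's own z axis and vertical below 0.06 rad and linear speed of slide_block below 0.01 m/s); the robot touches nothing.
It fails at once if the drawer is driven against its end stop with more than 12 N (contact force between end_stop and anything else above 12 N).
It fails at once if the round block is moved more than 30 mm or tipped (distance of round_block from where it was at the start of the episode above 0.03 m or angle between round_block's own z axis and vertical above 0.4 rad).
It fails at once if the square block is moved more than 30 mm or tipped (distance of square_block from where it was at the start of the episode above 0.03 m or angle between square_block's own z axis and vertical above 0.4 rad).
It fails at once if the oil bottle is moved more than 30 mm or tipped (distance of oil_bottle from where it was at the start of the episode above 0.03 m or angle between oil_bottle's own z axis and vertical above 0.4 rad).
It fails at once if the dish is moved more than 30 mm or tipped (distance of dish from where it was at the start of the episode above 0.03 m or angle between dish's own z axis and vertical above 0.4 rad).
It also fails if it takes over 72 s, if anything falls off the work surface, if the arm or the gripper's body presses on something with over 40 N, if the wrist force passes 120 N, or if a joint passes its speed limit or range.

### The arm

A 6-joint arm with a two-finger parallel gripper is mounted at the origin on the work surface. World frame = base frame: x ahead of the robot, y to its left, z up, the work surface at z = 0. Lengths are in m, angles in degrees, forces in N, time in s.
With the tool pointing down it reaches from about 0.4 to 0.825 m from the base axis. Payload 7 kg.
Tool frame: the origin (TCP) lies at the very end of the fingers, on their centre line; the grasp point (between the pads) lies 19 mm behind it; z points along the fingers, y is the direction in which the jaws open and shut (so a half turn about z gives the same grasp; the last joint's range is limited). The gripper opens to 88 mm and grips with 3 to 60 N. Pads are 19 mm wide; open, the fingers measure 130 mm over their backs; the gripper's body (78 mm by 193 mm) begins 47 mm behind the grasp point.
Start: joints at [84.001, 20.546, 0.682, 0, -70.136, -16.507], TCP at [0.258, 0.624, 0.227] pointing down, gripper open.
Joint ranges: [-176.03, 176.03], [-82.01, 121.73], [-58.28, 71.71], [-173.87, 95.51], [-174.79, -0.11], [-173.66, 173.66]. Speed limits (degrees/s): [136.94, 136.94, 172.46, 180, 180, 180].

### API

Orientations are given as [roll, pitch, yaw] about the fixed x, y, z axes, in that order (R = Rz(yaw) Ry(pitch) Rx(roll)).
In Python, from plant import telemetry, snapshot, calibration, workorder gives the robot as it stands. The module is installed in compiled form; this text tells all that it offers.
- The arm moves only by the tool step_arm, never from a script. Its argument "plan" is text: rows parted by semicolons, each of 7 numbers parted by spaces: the finger opening in cm, from 0 to 8.76, then the shift along the tool's x, y, z in cm, then the turn, a rotation vector about the tool's x, y, z in degrees. A call has 1 to 12 rows; each row shifts and turns the commanded pose from where the row before left it, along the tool's axes as they then stand; what a row does not reach is not made up. A row lasts 1/12 s, in which the tool goes at most 41.7 mm and 7.16 degrees, less where a joint would pass 70% of its speed; a pose out of reach is approached as far as the arm can. A call with a gripper value outside its range is refused whole. The fingers move at their own pace and stop on an object; the grip force is fixed at half the most. Time passes only in rows, so rows that do not move let the fingers close. It gives the time, the measured TCP pose, the force and the opening at its end, in the units of the state.
- telemetry.get_obs(): the state, without advancing time (a new reading comes with each control period).
- snapshot(name): name is "scene" or "top" or "wrist"; returns the picture (480x640x3 uint8, blue, green, red); there is no depth.
- calibration(name): a dict with "K" (3x3 intrinsics, pixels), "camera_from_world" (4x4, takes a point from world to camera coordinates). Camera axes: x right, y up, looking along -z (the intrinsics and any distortion apply to the point x, -y, -z); pixel columns grow to the right and rows downward; lengths in m; the calibration is good to about 2 mm. A picture is of the moment at which its call begins: read the wrist's pose just before it. calibration takes no time and is no camera call; for the wrist camera it gives the pose at the moment of the call.
- workorder.close_job(): hands the job in, once; it reports no verdict.
The state is a dict: "clock": time; "joint_pos": joint angles; "qvel": joint speeds; "tau": joint torques, N m; "tool_pos": TCP position; "orientation": TCP orientation; "force": force on the tool from outside, world axes, zero at the start; "moment": the same for the moment, N m; "opening": finger opening in m.
Only numpy, scipy, OpenCV 4.12 (cv2) and the standard library are available. Lean on these libraries where they do the work, as an engineer would, in place of code of your own. Each camera call takes 0.05 s, during which the arm holds its last target.

## Working session

There is one attempt and no reset: what is moved stays moved. The work goes in short steps, Python scripts to look and compute and a tool call to move; the robot and the scene stay as the last step left them, time stands still between calls to the robot, and variables do not carry over. Pictures are saved under pics/ and viewed, and the job is handed in when it is done.

Besides the shell and the picture viewer there is one more tool, called after "Request:" by a JSON object that holds its "name" and its "arguments", one argument or row to a line. step_arm: Moves the arm, as the interface text tells. Its arguments: {"type":"object","properties":{"plan":{"type":"string"}},"required":["plan"]}

```bash
mkdir -p pics; ls; cat > h.py <<'E'
import numpy as np, cv2
from plant import telemetry, snapshot, calibration, workorder
from scipy.spatial.transform import Rotation as R
def px(cal,P):
    c=cal["camera_from_world"]@np.append(P,1); c=np.array([c[0],-c[1],-c[2]])
    u=np.array(cal["K"])@c; return u[:2]/u[2]
def ray(cal,uv,z):
    K=np.array(cal["K"]);T=np.array(cal["camera_from_world"])
    uv=np.atleast_2d(np.array(uv,float)); out=[]
    for u,v in uv:
        d=np.linalg.inv(K)@np.array([u,v,1]); d=np.array([d[0],-d[1],-d[2]])
        Rw=T[:3,:3].T; o=-Rw@T[:3,3]; d=Rw@d
        out.append(o+d*(z-o[2])/d[2])
    return np.array(out)
E
python3 - <<'E'
from h import *
print(telemetry.get_obs())
for n in ["scene","top","wrist"]:
    im=snapshot(n);cv2.imwrite(f"pics/{n}0.png",im)
    c=calibration(n);print(n,{k:np.round(v,4).tolist() for k,v in c.items() if k in c and not isinstance(v,str)})
    np.save(f"cal_{n}0.npy",c,allow_pickle=True)
E
```

```text
pics
{'clock': 0.0, 'joint_pos': array([ 8.40001647e+01,  2.05909142e+01,  6.32701404e-01, -2.07164177e-02,
       -7.01331182e+01, -1.65062846e+01]), 'qvel': array([ 0.01172556, -0.01966999,  0.00170152,  0.03662761, -0.03116763,
       -0.1074227 ]), 'tau': array([ 6.78605484e-04, -5.82716274e+01,  2.93046534e+01,  6.99741036e+00,
        6.82981830e-03, -1.65499409e-04]), 'tool_pos': array([0.25821919, 0.62313227, 0.22561852]), 'orientation': array([ 1.79906899e+02, -7.27958428e-03, -2.25131698e+01]), 'force': array([-0.42652443, -0.51032774, -0.12115543]), 'moment': array([ 0.00879462, -0.01385653, -0.01427996]), 'opening': 0.08749489837420604}
scene {'K': [[507.0658, 0.0, 316.9507], [0.0, 507.0658, 236.9438], [0.0, 0.0, 1.0]], 'camera_from_world': [[0.7783, 0.6277, 0.0151, -0.5203], [-0.5258, 0.6385, 0.562, 0.1775], [0.3431, -0.4454, 0.827, -1.0147], [0.0, 0.0, 0.0, 1.0]]}
top {'K': [[586.371, 0.0, 317.6132], [0.0, 586.371, 235.728], [0.0, 0.0, 1.0]], 'camera_from_world': [[0.0203, -0.9997, 0.0119, 0.087], [0.9927, 0.0216, 0.1187, -0.5957], [-0.1189, 0.0094, 0.9929, -1.2056], [0.0, 0.0, 0.0, 1.0]]}
wrist {'K': [[401.5907, 0.0, 321.0438], [0.0, 401.5907, 236.6252], [0.0, 0.0, 1.0]], 'camera_from_world': [[-0.3817, -0.9243, 0.0001, 0.6754], [0.8874, -0.3665, -0.2796, 0.034], [0.2585, -0.1066, 0.9601, -0.3905], [0.0, 0.0, 0.0, 1.0]]}
```

View pics/scene0.png

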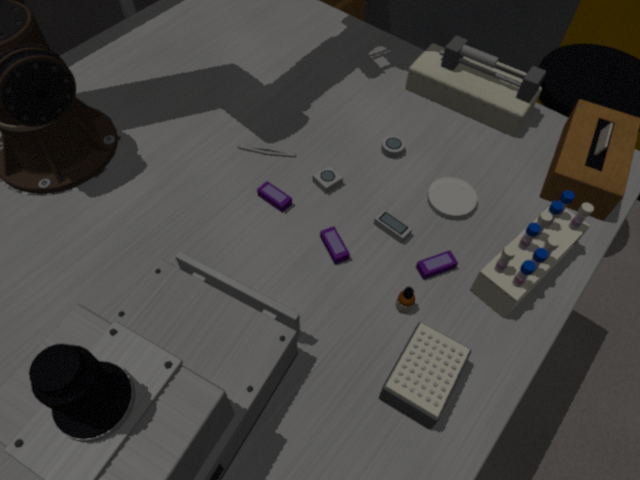

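View pics/top0.png

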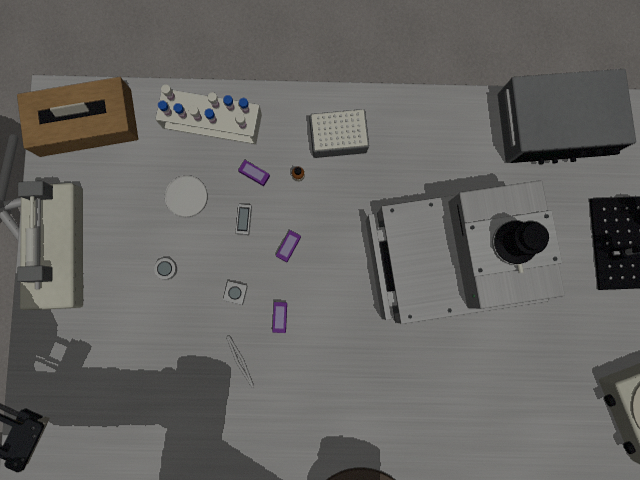

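View pics/wrist0.png

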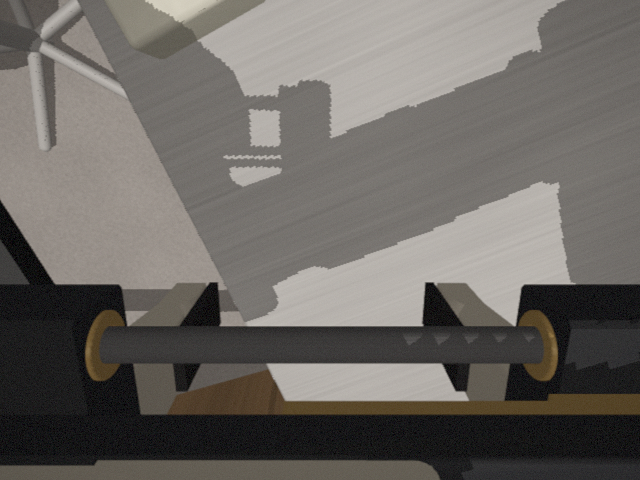

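```bash
python3 - <<'E'
import cv2,numpy as np
im=cv2.imread("pics/top0.png")
c=cv2.resize(im[170:340,350:570],None,fx=3.6,fy=3.5,interpolation=cv2.INTER_CUBIC);cv2.imwrite("pics/c1.png",c)
c=cv2.resize(im[190:250,215:275],None,fx=8,fy=8,interpolation=cv2.INTER_CUBIC);cv2.imwrite("pics/c2.png",c)
E
```

```text
(no output)
```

View pics/c1.png

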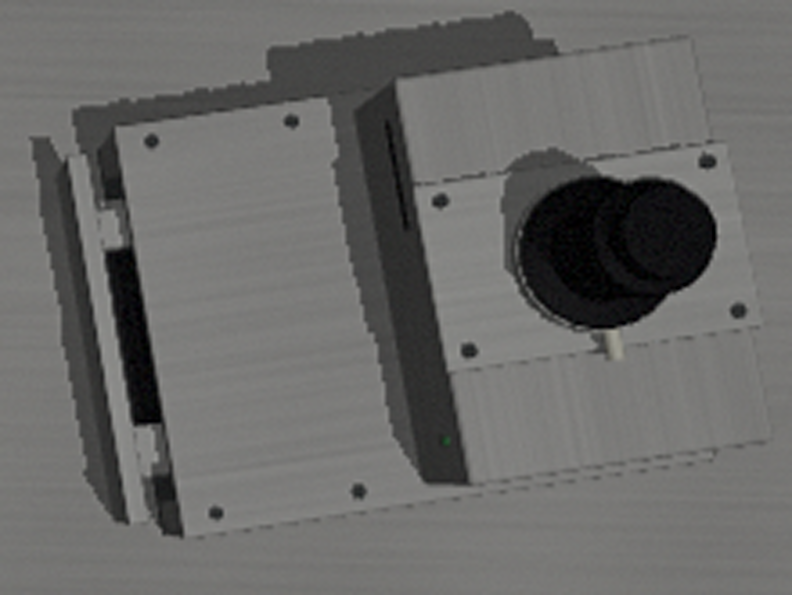

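View pics/c2.png

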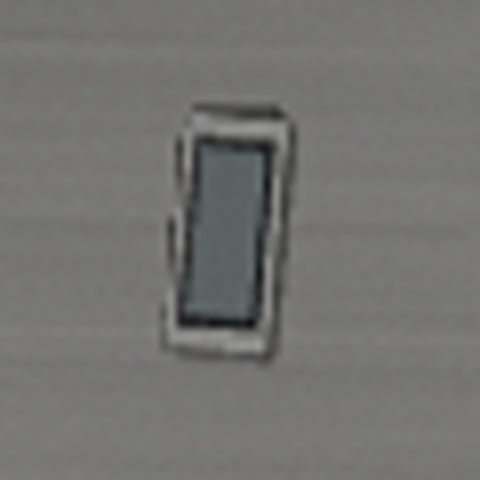

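```bash
python3 - <<'E'
from h import *
cal=np.load("cal_top0.npy",allow_pickle=True).item(); cs=np.load("cal_scene0.npy",allow_pickle=True).item()
f=lambda L:[(350+a/3.6,170+b/3.5) for a,b in L]
po=ray(cal,f([(68,163),(127,522)]),.085);pi=ray(cal,f([(85,155),(147,518)]),.085)
ho=ray(cal,f([(116,127),(185,537)]),.092)
for n,p in [("out",po),("in",pi),("hous",ho)]:
    d=p[1]-p[0];print(n,p.round(4).tolist(),np.linalg.norm(d).round(4),np.degrees(np.arctan2(d[1],d[0])).round(2), 'mid',p.mean(0).round(4))
# slide block top face: mask
g=lambda L:[(215+a/8,190+b/8) for a,b in L]
b=ray(cal,g([(188,112),(293,115),(270,352),(166,345)]),.02);print(b.round(4).tolist(),b.mean(0))
w=ray(cal,g([(200,140),(275,143),(259,328),(182,322)]),.02);print(w.mean(0))
for q in (b,w):
  for i,j in((0,3),(1,2)):
    d=q[i]-q[j];print(np.linalg.norm(d),np.degrees(np.arctan2(d[1],d[0])))
im=cv2.imread("pics/scene0.png")
for P in list(po)+list(pi): cv2.circle(im,tuple(int(round(v)) for v in px(cs,P)),2,(0,0,255),-1)
cv2.circle(im,tuple(int(round(v)) for v in px(cs,b.mean(0))),2,(0,0,255),-1)
cv2.imwrite("pics/c3.png",cv2.resize(im[150:350,150:450],None,fx=2.6,fy=2.6))
for n,uv in [("dish",(186,196)),("bottle",(297,173)),("sq",(235,292)),("rd",(165,268)),("p1",(288,246)),("p2",(279,316)),("p0",(254,172))]: print(n,ray(cal,uv,.02).round(3))
E
```

```text
out [[0.6294, -0.0038, 0.085], [0.4229, -0.0387, 0.085]] 0.2095 -170.43 mid [ 0.5261 -0.0212  0.085 ]
in [[0.6343, -0.0134, 0.085], [0.4254, -0.0498, 0.085]] 0.2121 -170.13 mid [ 0.5298 -0.0316  0.085 ]
hous [[0.6501, -0.0301, 0.092], [0.4152, -0.0699, 0.092]] 0.2382 -170.38 mid [ 0.5326 -0.05    0.092 ]
[[0.6606, 0.2709, 0.02], [0.6604, 0.2427, 0.02], [0.5961, 0.2467, 0.02], [0.5974, 0.2745, 0.02]] [0.62862887 0.25872302 0.02      ]
[0.62798021 0.25877144 0.02      ]
0.06334506454319663 -3.238729829101532
0.0644607643885275 -3.538643622593236
0.049494204144802684 -3.511337110097274
0.05026780256550027 -2.923604541649475
dish [[0.676 0.384 0.02 ]]
bottle [[0.732 0.147 0.02 ]]
sq [[0.472 0.271 0.02 ]]
rd [[0.52  0.422 0.02 ]]
p1 [[0.572 0.162 0.02 ]]
p2 [[0.424 0.177 0.02 ]]
p0 [[0.732 0.24  0.02 ]]
```

View pics/c3.png

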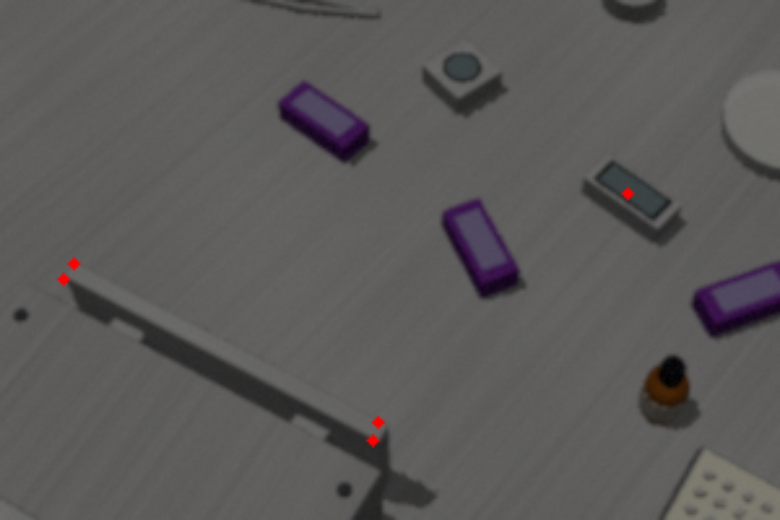

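Request:
{"name": "step_arm", "arguments": {
  "plan": "0 0 0 0 0 0 7.1;0 0 0 0 0 0 7.1;0 0 0 0 0 0 7.1;0 0 0 0 0 0 7.1;0 0 0 0 0 0 7.1;0 0 0 0 0 0 7.1;0 0 0 0 0 0 7.1;0 0 0 0 0 0 7.1;0 0 0 0 0 0 1;0 3.5 -0.8 0 0 0 0;0 3.5 -0.9 0 0 0 0;0 3.5 -0.9 0 0 0 0"
}}

```text
clock: 1.15
tool_pos: [0.3017, 0.5233, 0.2258]
orientation: [180.0, -0.1, -80.0]
force: [0.4, 0.1, -0.1]
opening: 0.0132
```

Request:
{"name": "step_arm", "arguments": {
  "plan": "0 3.5 -0.9 0 0 0 0;0 3.5 -0.9 0 0 0 0;0 3.5 -0.9 0 0 0 0;0 3.5 -0.9 0 0 0 0;0 3.5 -0.9 0 0 0 0;0 3.5 -0.9 0 0 0 0;0 3.5 -0.9 0 0 0 0;0 3.5 -0.9 0 0 0 0;0 3.5 -0.9 0 0 0 0;0 3.5 -0.9 0 0 0 0;0 3.5 -0.9 0 0 0 0"
}}

```text
clock: 2.07
tool_pos: [0.4644, 0.1599, 0.2268]
orientation: [-180.0, 0.0, -80.1]
force: [0.7, -0.2, 0.4]
opening: 0.0007
```

Request:
{"name": "step_arm", "arguments": {
  "plan": "0 3.4 -0.8 0 0 0 0;0 3.4 -0.8 0 0 0 0;0 3.4 -0.8 0 0 0 0;0 3.4 -0.9 0 0 0 0;0 0 0 3.4 0 0 0;0 0 0 3.4 0 0 0;0 0 0 3.4 0 0 0;0 0 0 3.4 0 0 0;0 0 0 3.4 0 0 0;0 0 0 0 0 0 0;0 0 0 0 0 0 0"
}}

```text
clock: 2.98
tool_pos: [0.5185, 0.0325, 0.0557]
orientation: [179.8, -0.1, -80.2]
force: [0.8, 0.0, 1.2]
opening: 0.0006
```

Request:
{"name": "step_arm", "arguments": {
  "plan": "0 1.5 0 0 0 0 0;0 1.5 0 0 0 0 0;0 0.8 0 0 0 0 0;0 0 0 0 0 0 0;0 0 0 0 0 0 0"
}}

```text
clock: 3.4
tool_pos: [0.527, -0.0043, 0.0583]
orientation: [-179.8, 0.0, -80.3]
force: [-0.3, 0.4, 0.2]
opening: 0.0004
```

Request:
{"name": "step_arm", "arguments": {
  "plan": "0 0.1 0 0 0 0 0;0 0.1 0 0 0 0 0;0 0.1 0 0 0 0 0;0 0 0 0 0 0 0"
}}

```text
clock: 3.73
tool_pos: [0.5265, -0.0071, 0.0567]
orientation: [-180.0, -0.0, -80.3]
force: [-0.5, 0.4, -0.7]
opening: 0.0005
```

Request:
{"name": "step_arm", "arguments": {
  "plan": "0 0.1 0 0 0 0 0;0 0.1 0 0 0 0 0;0 0 0 0 0 0 0"
}}

```text
clock: 3.98
tool_pos: [0.5268, -0.0091, 0.0565]
orientation: [180.0, 0.0, -80.3]
force: [-1.0, 2.0, 1.7]
opening: 0.0005
```

Request:
{"name": "step_arm", "arguments": {
  "plan": "0 0.1 0 0 0 0 0;0 0.1 0 0 0 0 0;0 0 0 0 0 0 0"
}}

```text
clock: 4.23
tool_pos: [0.5271, -0.0112, 0.0566]
orientation: [-180.0, 0.0, -80.3]
force: [-1.0, 4.6, 1.1]
opening: 0.0003
```

Request:
{"name": "step_arm", "arguments": {
  "plan": "0 0.1 0 0 0 0 0;0 0 0 0 0 0 0"
}}

```text
clock: 4.4
tool_pos: [0.5273, -0.0121, 0.0565]
orientation: [-180.0, 0.0, -80.3]
force: [-1.4, 4.5, 1.8]
opening: 0.0001
```

Request:
{"name": "step_arm", "arguments": {
  "plan": "0 0.05 0 0 0 0 0;0 0 0 0 0 0 0"
}}

```text
clock: 4.57
tool_pos: [0.5274, -0.0126, 0.0565]
orientation: [-180.0, 0.0, -80.3]
force: [-1.2, 4.8, 1.1]
opening: 0.0002
```

Request:
{"name": "step_arm", "arguments": {
  "plan": "0 0.05 0 0 0 0 0;0 0 0 0 0 0 0"
}}

```text
clock: 4.73
tool_pos: [0.5275, -0.0131, 0.0566]
orientation: [-180.0, 0.0, -80.3]
force: [-1.8, 5.0, 1.8]
opening: 0.0005
```

Request:
{"name": "step_arm", "arguments": {
  "plan": "0 0.05 0 0 0 0 0;0 0 0 0 0 0 0"
}}

```text
clock: 4.9
tool_pos: [0.5276, -0.0136, 0.0566]
orientation: [-180.0, 0.0, -80.3]
force: [-1.2, 4.0, 1.0]
opening: 0.0004
```

Request:
{"name": "step_arm", "arguments": {
  "plan": "0 0.05 0 0 0 0 0;0 0 0 0 0 0 0"
}}

```text
clock: 5.07
tool_pos: [0.5276, -0.0141, 0.0565]
orientation: [-180.0, 0.0, -80.3]
force: [-0.9, 5.0, 1.2]
opening: 0.0004
```

Request:
{"name": "step_arm", "arguments": {
  "plan": "0 0.05 0 0 0 0 0;0 0 0 0 0 0 0"
}}

```text
clock: 5.23
tool_pos: [0.5277, -0.0147, 0.0566]
orientation: [-180.0, 0.0, -80.3]
force: [-0.6, 4.8, 1.2]
opening: 0.0006
```

Request:
{"name": "step_arm", "arguments": {
  "plan": "0 0.05 0 0 0 0 0;0 0 0 0 0 0 0"
}}

```text
clock: 5.4
tool_pos: [0.5278, -0.0152, 0.0566]
orientation: [-180.0, 0.0, -80.3]
force: [-1.0, 4.5, 0.5]
opening: 0.0002
```

Request:
{"name": "step_arm", "arguments": {
  "plan": "0 0.05 0 0 0 0 0;0 0 0 0 0 0 0"
}}

```text
clock: 5.57
tool_pos: [0.5279, -0.0155, 0.0566]
orientation: [-180.0, 0.0, -80.3]
force: [-1.5, 5.8, 1.4]
opening: 0.0002
```

Request:
{"name": "step_arm", "arguments": {
  "plan": "0 0.04 0 0 0 0 0;0 0 0 0 0 0 0"
}}

```text
clock: 5.73
tool_pos: [0.5279, -0.0157, 0.0566]
orientation: [-180.0, 0.0, -80.3]
force: [-2.6, 6.9, 1.0]
opening: 0.0006
```

Request:
{"name": "step_arm", "arguments": {
  "plan": "0 0.03 0 0 0 0 0;0 0 0 0 0 0 0"
}}

```text
clock: 5.9
tool_pos: [0.5279, -0.0158, 0.0566]
orientation: [-180.0, 0.0, -80.3]
force: [-3.4, 8.2, 1.6]
opening: 0.0006
```

Request:
{"name": "step_arm", "arguments": {
  "plan": "0 0.03 0 0 0 0 0;0 0 0 0 0 0 0;0 -2 0 0 0 0 0;0 -3.5 0 0 0 0 0;0 -3.5 0 0 0 0 0;0 0 0 0 0 0 0;0 0 0 -2 0 0 0;0 0 0 -3 0 0 0;0 0 0 -3 0 0 0;0 0 0 0 0 0 0;0 0 0 0 0 0 0"
}}

```text
clock: 6.82
tool_pos: [0.5141, 0.0721, 0.1384]
orientation: [-179.8, 0.0, -80.3]
force: [-0.2, -0.0, -0.6]
opening: 0.0007
```

```bash
cat > snap.py <<'E'
import sys
from h import *
n,t=sys.argv[1:3]
c=calibration(n);im=snapshot(n);cv2.imwrite(f"pics/{t}.png",im);np.save(f"cal_{t}.npy",c,allow_pickle=True)
E
python3 snap.py scene s1; python3 snap.py top t1
```

```text
(no output)
```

View pics/s1.png

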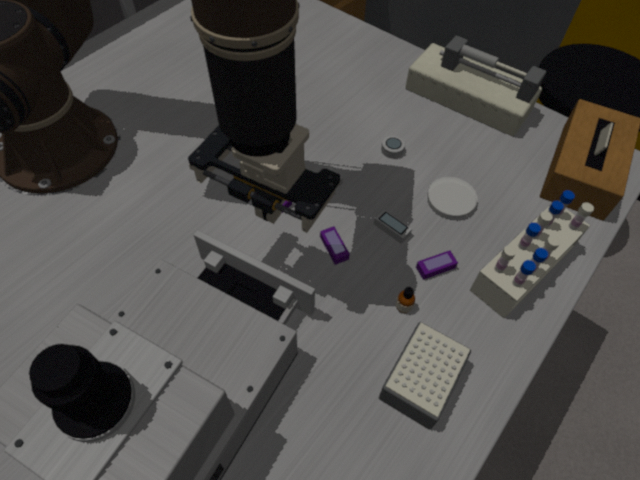

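View pics/t1.png

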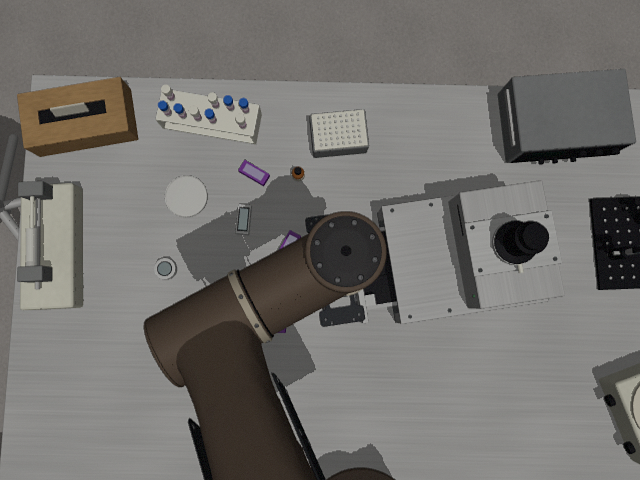

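```bash
python3 - <<'E'
import cv2
im=cv2.imread("pics/s1.png")
cv2.imwrite("pics/c4.png",cv2.resize(im[215:335,170:330],None,fx=5,fy=5,interpolation=cv2.INTER_CUBIC))
E
```

```text
(no output)
```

View pics/c4.png

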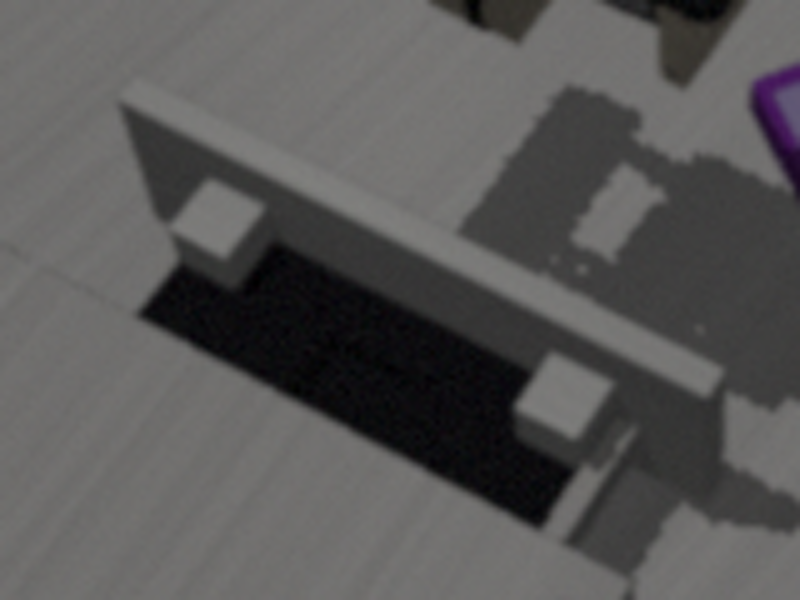

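```bash
python3 - <<'E'
from h import *
cal=np.load("cal_s1.npy",allow_pickle=True).item()
f=lambda L:[(170+a/5,215+b/5) for a,b in L]
xh=np.array([.1685,-.9857,0])
for n,L in [("in",[(120,103),(708,398)]),("out",[(138,78),(722,372)])]:
    p=ray(cal,f(L),.085);d=p[1]-p[0];print(n,p.round(4).tolist(),np.linalg.norm(d),np.degrees(np.arctan2(d[1],d[0])),p.mean(0).round(4),p.mean(0)@xh)
print(np.array([.527,-.0215,0])@xh, np.array([.5265,-.008,0])@xh)
E
```

```text
in [[0.4206, -0.0032, 0.085], [0.6298, 0.0335, 0.085]] 0.21238020048888606 9.929135756988671 [0.5252 0.0151 0.085 ] 0.07357564637456435
out [[0.418, 0.0071, 0.085], [0.6276, 0.0427, 0.085]] 0.21260644360882458 9.652358265213818 [0.5228 0.0249 0.085 ] 0.06352763968626123
0.10999205000000001 0.09660085
```

Request:
{"name": "step_arm", "arguments": {
  "plan": "0 3 0 0 0 0 0;0 3 0 0 0 0 0;0 3.2 0 0 0 0 0;0 0 0 0 0 0 0;0 0 0 2.7 0 0 0;0 0 0 2.7 0 0 0;0 0 0 2.7 0 0 0;0 0 0 0 0 0 0;0 -0.7 0 0 0 0 0;0 -0.7 0 0 0 0 0;0 -0.5 0 0 0 0 0;0 0 0 0 0 0 0"
}}

```text
clock: 7.92
tool_pos: [0.5261, 0.0016, 0.0571]
orientation: [-179.8, 0.0, -80.2]
force: [-0.7, 0.6, 0.0]
opening: 0.0004
```

Request:
{"name": "step_arm", "arguments": {
  "plan": "0 -0.5 0 0 0 0 0;0 -0.8 0 0 0 0 0;0 -0.8 0 0 0 0 0;0 -0.8 0 0 0 0 0;0 -0.8 0 0 0 0 0;0 -0.5 0 0 0 0 0;0 -0.3 0 0 0 0 0;0 0 0 0 0 0 0"
}}

```text
clock: 8.58
tool_pos: [0.5174, 0.0452, 0.0554]
orientation: [180.0, 0.0, -80.3]
force: [0.6, -0.1, -0.4]
opening: 0.0004
```

Request:
{"name": "step_arm", "arguments": {
  "plan": "0 -0.3 0 0 0 0 0;0 -0.2 0 0 0 0 0;0 0 0 0 0 0 0"
}}

```text
clock: 8.83
tool_pos: [0.5166, 0.0495, 0.0554]
orientation: [180.0, 0.0, -80.3]
force: [0.2, 0.5, 0.1]
opening: 0.0008
```

Request:
{"name": "step_arm", "arguments": {
  "plan": "0 -0.2 0 0 0 0 0;0 0 0 0 0 0 0"
}}

```text
clock: 9.0
tool_pos: [0.5164, 0.0514, 0.0555]
orientation: [180.0, 0.0, -80.3]
force: [0.7, 0.5, -0.1]
opening: 0.0001
```

Request:
{"name": "step_arm", "arguments": {
  "plan": "0 -0.2 0 0 0 0 0;0 0 0 0 0 0 0"
}}

```text
clock: 9.17
tool_pos: [0.5161, 0.0535, 0.0556]
orientation: [-180.0, 0.0, -80.3]
force: [0.1, 0.0, -0.5]
opening: 0.0005
```

```bash
python3 snap.py scene s2; python3 -c "
import cv2
im=cv2.imread('pics/s2.png');cv2.imwrite('pics/c5.png',cv2.resize(im[175:375,120:380],None,fx=3,fy=3,interpolation=cv2.INTER_CUBIC))"
```

```text
(no output)
```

View pics/c5.png

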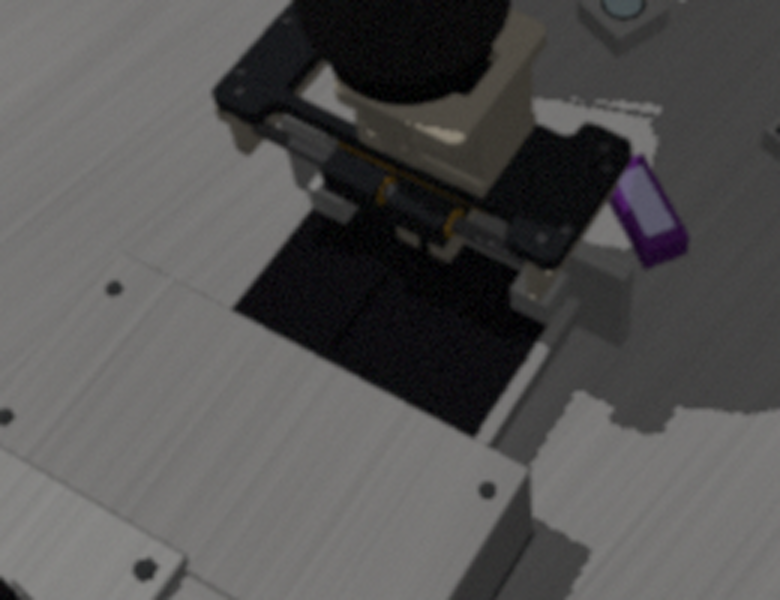

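Request:
{"name": "step_arm", "arguments": {
  "plan": "0 -0.2 0 0 0 0 0;0 0 0 0 0 0 0"
}}

```text
clock: 9.38
tool_pos: [0.5157, 0.0554, 0.0556]
orientation: [-180.0, -0.0, -80.3]
force: [0.2, 0.0, -0.1]
opening: 0.0006
```

Request:
{"name": "step_arm", "arguments": {
  "plan": "0 -0.2 0 0 0 0 0;0 0 0 0 0 0 0"
}}

```text
clock: 9.55
tool_pos: [0.5157, 0.0555, 0.0556]
orientation: [180.0, -0.2, -80.3]
force: [5.2, -12.3, -1.7]
opening: 0.0003
```

Request:
{"name": "step_arm", "arguments": {
  "plan": "0 0.5 0 0 0 0 0;0 0 0 -3.4 0 0 0;0 0 0 -3.4 0 0 0;5 0 0 -3.2 0 0 0;5 -3 -2.4 0 0 0 0;5 -3 -2.4 0 0 0 0;5 -3 -2.4 0 0 0 0;5 -3 -2.4 0 0 0 0;5 -3 -2.4 0 0 0 0;5 -3.6 -2.5 0 0 0 0"
}}

```text
clock: 10.38
tool_pos: [0.6275, 0.2595, 0.1556]
orientation: [180.0, 0.0, -80.3]
force: [0.5, 0.1, -1.1]
opening: 0.0415
```

Request:
{"name": "step_arm", "arguments": {
  "plan": "5 0 0 0 0 0 -7;5 0 0 0 0 0 -7;5 0 0 0 0 0 -7;5 0 0 0 0 0 -7;5 0 0 0 0 0 -7;5 0 0 0 0 0 -7;5 0 0 0 0 0 -7;5 0 0 0 0 0 -7;5 0 0 0 0 0 -7;5 0 0 0 0 0 -7;5 0 0 0 0 0 -6.9;5 0 0 0 0 0 0"
}}

```text
clock: 11.38
tool_pos: [0.6268, 0.2583, 0.1554]
orientation: [-180.0, 0.0, -3.1]
force: [0.4, 0.1, 0.5]
opening: 0.0498
```

```bash
python3 -c "
from h import *
o=telemetry.get_obs();print(o['tool_pos'],o['orientation'],o['joint_pos'])"; python3 snap.py top t2; python3 snap.py wrist w2;python3 snap.py scene s3; python3 -c "
import cv2
im=cv2.imread('pics/t2.png');cv2.imwrite('pics/c6.png',cv2.resize(cv2.convertScaleAbs(im[180:350,280:430],alpha=2.5),None,fx=5,fy=3.5,interpolation=cv2.INTER_CUBIC))
im=cv2.imread('pics/s3.png');cv2.imwrite('pics/c7.png',cv2.resize(cv2.convertScaleAbs(im[200:350,170:350],alpha=2.5),None,fx=4,fy=4,interpolation=cv2.INTER_CUBIC))"
```

```text
[0.62677781 0.25826389 0.15538867] [-1.79987090e+02  2.23998382e-02 -3.08553956e+00] [ 3.88150989e+01  2.35656108e+01 -4.30420828e+00 -2.77895847e-02
 -6.21382344e+01  4.81123479e+01]
```

View pics/c6.png

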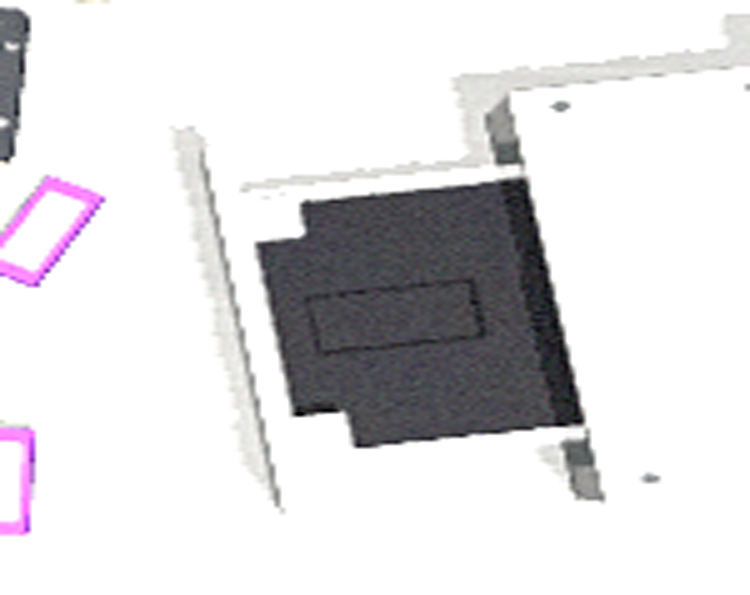

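View pics/c7.png

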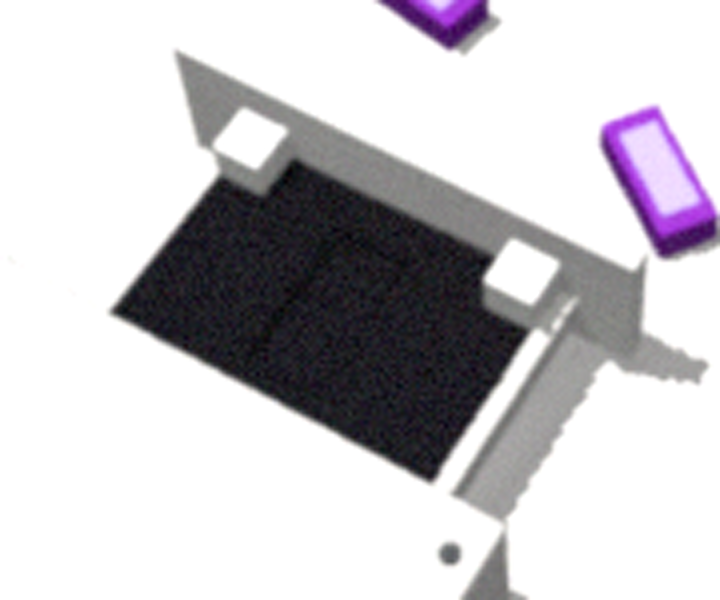

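View pics/w2.png

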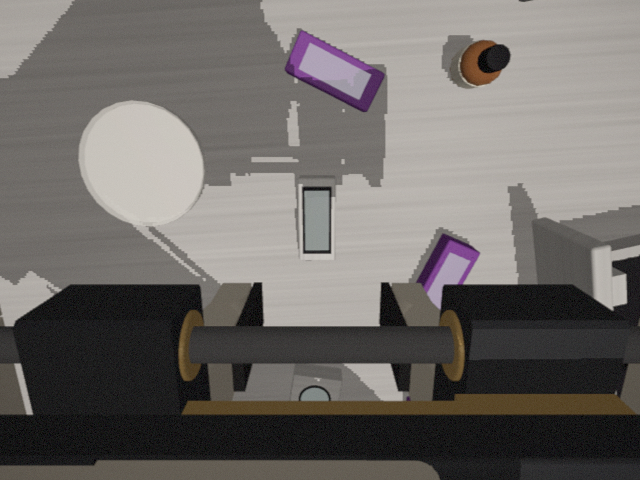

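```bash
python3 - <<'E'
from h import *
cw=np.load("cal_w2.npy",allow_pickle=True).item();ct=np.load("cal_t2.npy",allow_pickle=True).item()
b=ray(cw,[(301,184),(335,184),(333,259),(300,259)],.02);print(b.round(4).tolist(),b.mean(0).round(4))
for i,j in((0,3),(1,2)):
    d=b[i]-b[j];print(np.linalg.norm(d),np.degrees(np.arctan2(d[1],d[0])))
# window centre
im=cv2.imread("pics/w2.png");cv2.imwrite("pics/c8.png",cv2.resize(im[165:275,275:360],None,fx=6,fy=5,interpolation=cv2.INTER_CUBIC))
n=ray(ct,[(280+a/5,180+c/3.5) for a,c in [(308,298),(471,281),(484,334),(322,352)]],.044)
m=n.mean(0);print(n.round(4).tolist(),m.round(4))
for i,j in((1,0),(2,3),(0,3),(1,2)):
    d=n[i]-n[j];print(np.linalg.norm(d),np.degrees(np.arctan2(d[1],d[0])))
print('s',m@[.1685,-.9857,0],'t',m@[.9857,.1685,0])
E
```

```text
[[0.6583, 0.2719, 0.02], [0.6569, 0.247, 0.02], [0.5987, 0.2515, 0.02], [0.6003, 0.277, 0.02]] [0.6285 0.2618 0.02  ]
0.058320972206131146 -5.010693833717208
0.0583018076796166 -4.415501221428171
[[0.5319, 0.0482, 0.044], [0.5435, -0.0198, 0.044], [0.512, -0.0256, 0.044], [0.4999, 0.0419, 0.044]] [0.5218 0.0112 0.044 ]
0.06905141261473806 -80.31692649150713
0.06852574030524394 -79.81896123338694
0.032654492776323665 11.17622906863693
0.03204946991970666 10.259867490619133
s 0.07691089973171565 t 0.5162622154635663
```

View pics/c8.png

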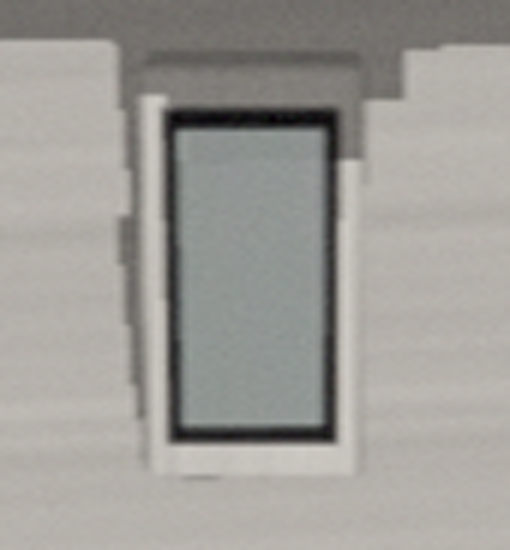

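```bash
python3 - <<'E'
from h import *
cw=np.load("cal_w2.npy",allow_pickle=True).item()
for L in ([(145,65),(362,65),(357,472),(152,475)],[(165,110),(340,110),(335,440),(170,440)]):
  b=ray(cw,[(275+a/6,165+c/5) for a,c in L],.02);print(b.round(4).tolist(),b.mean(0).round(4))
  for i,j in((0,3),(1,2),(0,1),(3,2)):
    d=b[i]-b[j];print(np.linalg.norm(d).round(4),np.degrees(np.arctan2(d[1],d[0])).round(2))
E
```

```text
[[0.6628, 0.2729, 0.02], [0.6612, 0.2465, 0.02], [0.5983, 0.2503, 0.02], [0.5994, 0.2768, 0.02]] [0.6304 0.2617 0.02  ]
0.0635 -3.51
0.063 -3.47
0.0264 86.56
0.0265 87.64
[[0.6561, 0.271, 0.02], [0.6548, 0.2496, 0.02], [0.6037, 0.2529, 0.02], [0.605, 0.2741, 0.02]] [0.6299 0.2619 0.02  ]
0.0512 -3.47
0.0512 -3.75
0.0215 86.56
0.0212 86.57
```

Request:
{"name": "step_arm", "arguments": {
  "plan": "5 0.25 -0.3 2 0 0 -0.2;5 0 0 3.5 0 0 0;5 0 0 3.5 0 0 0;5 0 0 2.5 0 0 0;5 0 0 1.6 0 0 0;5 0 0 1 0 0 0;5 0 0 0.5 0 0 0;5 0 0 0 0 0 0;5 0 0 0 0 0 0"
}}

```text
clock: 12.28
tool_pos: [0.6303, 0.2614, 0.0105]
orientation: [-180.0, -0.1, -3.2]
force: [1.3, 0.2, -0.0]
opening: 0.0497
```

Request:
{"name": "step_arm", "arguments": {
  "plan": "2 0 0 0 0 0 0;2 0 0 0 0 0 0;2 0 0 0 0 0 0;2 0 0 0 0 0 0;2 0 0 0 0 0 0;2 0 0 0 0 0 0"
}}

```text
clock: 12.78
tool_pos: [0.6299, 0.2612, 0.0103]
orientation: [-180.0, -0.0, -3.2]
force: [-1.2, 0.0, 4.5]
opening: 0.0275
```

Request:
{"name": "step_arm", "arguments": {
  "plan": "2 0 0 -1 0 0 0;2 0 0 -3 0 0 0;2 0 0 -4 0 0 0;2 0 0 -4 0 0 0;2 0 0 -4 0 0 0;2 0 0 0 0 0 7;2 0 0 0 0 0 7;2 0 0 0 0 0 7;2 0 0 0 0 0 7;2 0 0 0 0 0 7;2 0 0 0 0 0 7;2 0 0 0 0 0 7"
}}

```text
clock: 13.78
tool_pos: [0.6293, 0.2608, 0.1699]
orientation: [180.0, 0.0, -52.6]
force: [0.6, -0.3, -1.2]
opening: 0.0279
```

Request:
{"name": "step_arm", "arguments": {
  "plan": "2 0 0 0 0 0 7;2 0 0 0 0 0 7;2 0 0 0 0 0 7;2 0 0 0 0 0 7.1;2 3.2 2.1 0 0 0 0;2 3.2 2.1 0 0 0 0;2 3.2 2.1 0 0 0 0;2 3.2 2.1 0 0 0 0;2 3.2 2.1 0 0 0 0;2 3.2 2.1 0 0 0 0;2 3.3 2.2 0 0 0 0;2 0 0 0 0 0 0"
}}

```text
clock: 14.78
tool_pos: [0.5177, 0.0097, 0.17]
orientation: [179.9, 0.0, -80.5]
force: [-0.8, 0.1, -1.4]
opening: 0.0279
```

```bash
python3 -c "
from h import *
o=telemetry.get_obs();print(o['tool_pos'],o['orientation'],o['opening'])"; python3 snap.py wrist w3; python3 -c "
import cv2
im=cv2.imread('pics/w3.png');cv2.imwrite('pics/c9.png',cv2.convertScaleAbs(im,alpha=2.5))"
```

```text
[0.51772256 0.009692   0.16998546] [ 1.79887000e+02  8.71556793e-03 -8.04936963e+01] 0.027889160965349276
```

View pics/c9.png

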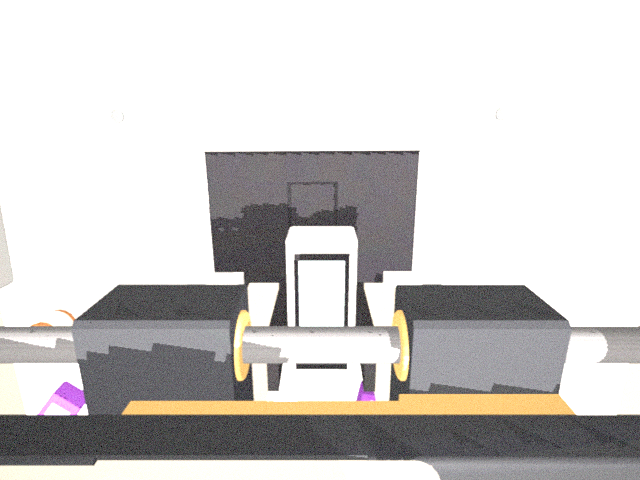

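Request:
{"name": "step_arm", "arguments": {
  "plan": "2 -2.5 0 0 0 0 0;2 -2.5 0 0 0 0 0;2 0 0 0 0 0 0;2 0 0 0 0 0 0"
}}

```text
clock: 15.17
tool_pos: [0.5133, 0.0648, 0.1699]
orientation: [-180.0, 0.0, -80.2]
force: [0.7, -0.6, -0.6]
opening: 0.0277
```

```bash
python3 -c "
from h import *
o=telemetry.get_obs();print(o['tool_pos'],o['orientation'],o['opening'])"; python3 snap.py wrist w4; python3 -c "
import cv2
im=cv2.imread('pics/w4.png')
cv2.imwrite('pics/c10.png',cv2.resize(cv2.convertScaleAbs(im[60:260,230:400],alpha=3.5),None,fx=4.5,fy=3,interpolation=cv2.INTER_CUBIC))
cv2.imwrite('pics/c11.png',cv2.resize(im[210:410,240:400],None,fx=4.5,fy=3,interpolation=cv2.INTER_CUBIC))"
```

```text
[0.51332116 0.0648417  0.16993994] [-1.79975463e+02  9.51098820e-03 -8.01819968e+01] 0.02769168988701566
```

View pics/c10.png

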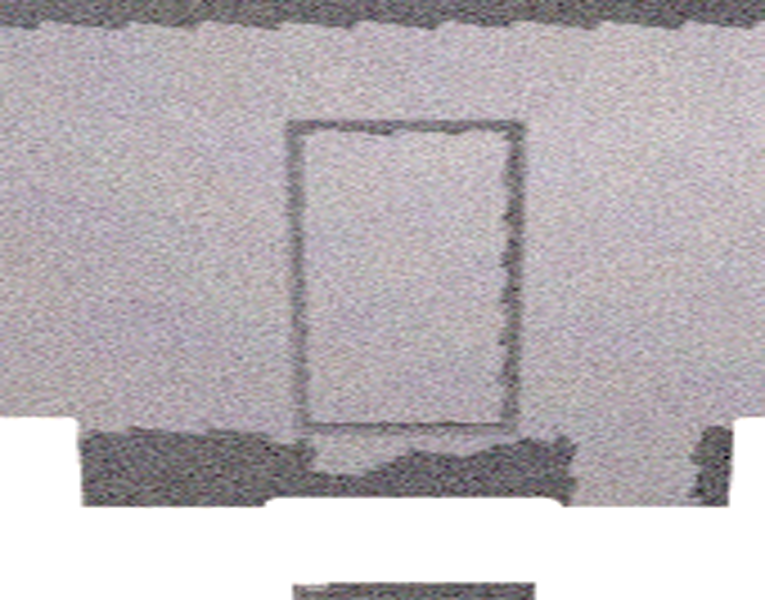

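View pics/c11.png

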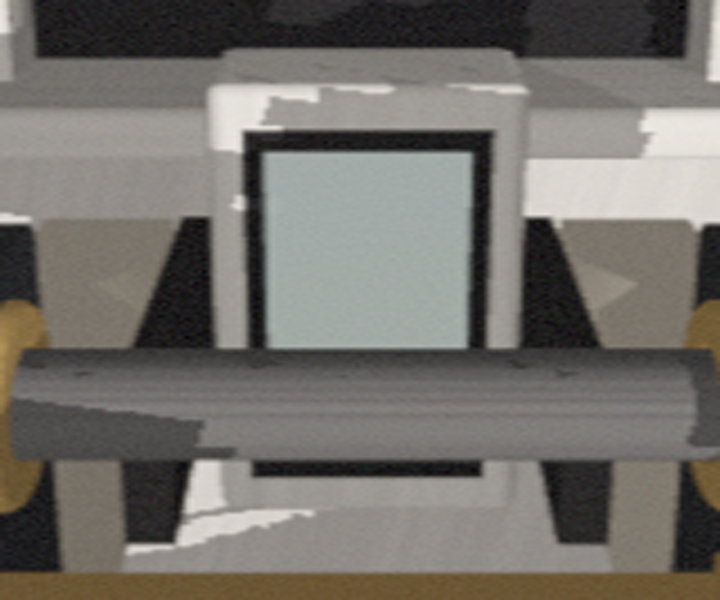

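```bash
python3 - <<'E'
from h import *
cw=np.load("cal_w4.npy",allow_pickle=True).item()
t=np.array([.5133,.0648]); psi=np.radians(-80.2)
ex=np.array([np.cos(psi),np.sin(psi)]);ey=np.array([np.sin(psi),-np.cos(psi)])
def rep(n,L,off,sc,z):
  b=ray(cw,[(off[0]+a/sc[0],off[1]+c/sc[1]) for a,c in L],z)[:,:2];m=b.mean(0)
  print(n,m.round(4),'tool',((m-t)@ex).round(4),((m-t)@ey).round(4),'len',*(np.linalg.norm(b[i]-b[j]).round(4) for i,j in((0,3),(1,2),(0,1),(3,2))),
   'ang',*(np.degrees(np.arctan2(*(b[i]-b[j])[::-1])).round(2) for i,j in((0,3),(1,2))))
rep('outer',[(287,120),(526,120),(520,434),(298,434)],(230,60),(4.5,3),.044)
rep('inner',[(303,130),(508,130),(503,425),(307,425)],(230,60),(4.5,3),.042)
rep('blk',[(210,85),(527,85),(513,505),(224,505)],(240,210),(4.5,3),.1796)
rep('win',[(245,131),(494,131),(483,476),(252,476)],(240,210),(4.5,3),.1796)
E
```

```text
outer [0.5231 0.0141] tool 0.0516 -0.0011 len 0.0715 0.0715 0.0356 0.0356 ang -79.8 -79.85
inner [0.5235 0.0143] tool 0.0515 -0.0015 len 0.0677 0.0677 0.0309 0.0316 ang -80.52 -79.92
blk [0.5134 0.0654] tool -0.0006 -0.0002 len 0.0629 0.0629 0.0272 0.0277 ang -80.27 -79.89
win [0.5133 0.0661] tool -0.0013 -0.0002 len 0.0518 0.0518 0.0216 0.0219 ang -80.45 -80.12
```

Request:
{"name": "step_arm", "arguments": {
  "plan": "2 2.6 -0.1 0 0 0 0;2 2.6 0 0 0 0 0;2 0 0 3 0 0 0;2 0 0 3 0 0 0;2 0 0 2.5 0 0 0;2 0 0 2 0 0 0;2 0 0 0 0 0 0;2 0 0 0 0 0 0;2 0 0 0 0 0 0"
}}

```text
clock: 15.97
tool_pos: [0.5239, 0.0125, 0.0657]
orientation: [-179.9, -0.0, -80.3]
force: [0.7, -0.9, -1.0]
opening: 0.0278
```

Request:
{"name": "step_arm", "arguments": {
  "plan": "2 -0.1 0.03 0.4 0 0 0;2 0 0 0.3 0 0 0;2 0 0 0.3 0 0 0;2 0 0 0.2 0 0 0;2 0 0 0 0 0 0;2 0 0 0 0 0 0"
}}

```text
clock: 16.47
tool_pos: [0.5225, 0.0134, 0.0526]
orientation: [180.0, -0.0, -80.3]
force: [0.5, -0.3, -0.8]
opening: 0.0277
```

Request:
{"name": "step_arm", "arguments": {
  "plan": "2 0 0 0.15 0 0 0;2 0 0 0.15 0 0 0;2 0 0 0 0 0 0;2 0 0 0 0 0 0"
}}

```text
clock: 16.8
tool_pos: [0.5224, 0.0134, 0.0495]
orientation: [180.0, -0.0, -80.3]
force: [0.5, 0.2, -1.0]
opening: 0.0275
```

Request:
{"name": "step_arm", "arguments": {
  "plan": "2 0 0 0.1 0 0 0;2 0 0 0 0 0 0;2 0 0 0 0 0 0"
}}

```text
clock: 17.05
tool_pos: [0.5225, 0.0134, 0.0485]
orientation: [180.0, -0.0, -80.3]
force: [0.1, -0.3, -1.6]
opening: 0.0278
```

Request:
{"name": "step_arm", "arguments": {
  "plan": "4.5 0 0 0 0 0 0;4.5 0 0 0 0 0 0;4.5 0 0 0 0 0 0;4.5 0 0 -1 0 0 0;4.5 0 0 -3 0 0 0;4.5 0 0 -4 0 0 0;4.5 0 0 -4 0 0 0;0 -3 0 0 0 0 0;0 -3 0 0 0 0 0;0 0 0 0 0 0 0;0 0 0 0 0 0 0"
}}

```text
clock: 17.97
tool_pos: [0.5123, 0.0737, 0.1697]
orientation: [-179.9, 0.0, -80.2]
force: [-1.0, -0.7, 0.9]
opening: 0.024
```

```bash
python3 -c "
from h import *
o=telemetry.get_obs();print(o['tool_pos'],o['orientation'],o['opening'])"; python3 snap.py wrist w5; python3 snap.py scene s5; python3 -c "
import cv2
im=cv2.imread('pics/w5.png')
cv2.imwrite('pics/c12.png',cv2.resize(cv2.convertScaleAbs(im[60:260,230:400],alpha=2),None,fx=4.5,fy=3,interpolation=cv2.INTER_CUBIC))
im=cv2.imread('pics/s5.png');cv2.imwrite('pics/c13.png',cv2.resize(cv2.convertScaleAbs(im[200:350,170:350],alpha=1.8),None,fx=4,fy=4,interpolation=cv2.INTER_CUBIC))"
```

```text
[0.5123357  0.07369195 0.16971764] [-1.79918677e+02  2.82722119e-02 -8.01752440e+01] 0.023953175738789495
```

View pics/c12.png

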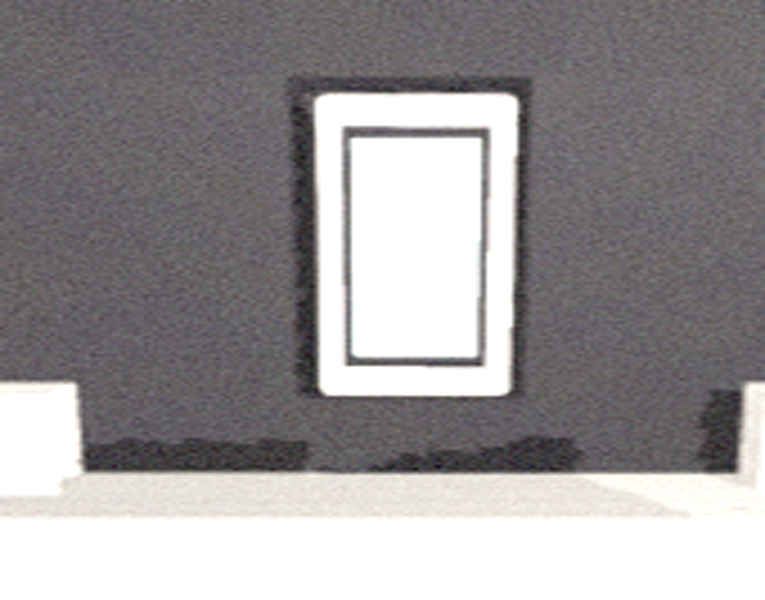

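View pics/c13.png

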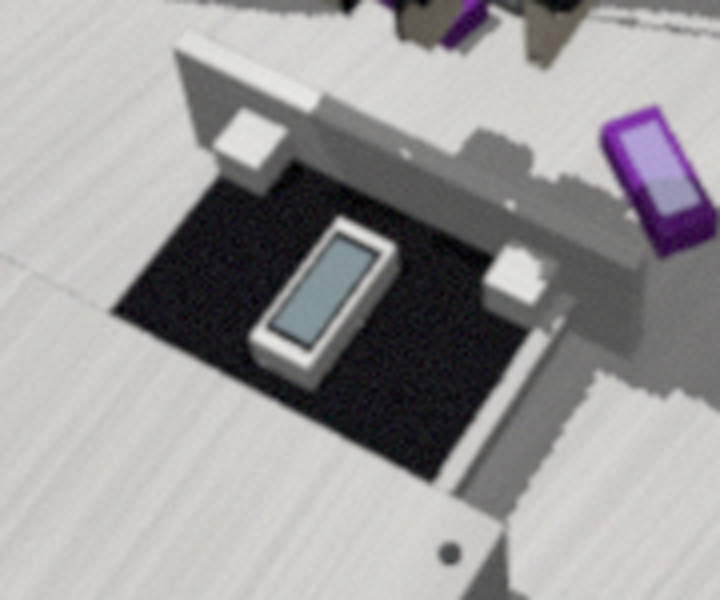

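Request:
{"name": "step_arm", "arguments": {
  "plan": "0 -2.2 0 0 0 0 0;0 -2.2 0 0 0 0 0;0 0 0 3 0 0 0;0 0 0 3.5 0 0 0;0 0 0 3 0 0 0;0 0 0 1.8 0 0 0;0 0 0 0 0 0 0;0 0.6 0 0 0 0 0;0 0.6 0 0 0 0 0;0 0.6 0 0 0 0 0;0 0 0 0 0 0 0"
}}

```text
clock: 18.98
tool_pos: [0.5089, 0.0973, 0.057]
orientation: [-179.9, 0.0, -80.4]
force: [0.3, -0.1, 1.1]
opening: -0.0001
```

Request:
{"name": "step_arm", "arguments": {
  "plan": "0 0.3 0 0 0 0 0;0 0.3 0 0 0 0 0;0 0.3 0 0 0 0 0;0 0.3 0 0 0 0 0;0 0.4 0 0 0 0 0;0 0.5 0 0 0 0 0;0 0.5 0 0 0 0 0;0 0.5 0 0 0 0 0;0 0.5 0 0 0 0 0;0 0.5 0 0 0 0 0;0 0.5 0 0 0 0 0;0 0.5 0 0 0 0 0"
}}

```text
clock: 19.98
tool_pos: [0.5167, 0.0474, 0.0555]
orientation: [-180.0, 0.0, -80.3]
force: [1.6, 1.0, -0.1]
opening: 0.0006
```

Request:
{"name": "step_arm", "arguments": {
  "plan": "0 0.5 0 0 0 0 0;0 0.5 0 0 0 0 0;0 0.5 0 0 0 0 0;0 0.5 0 0 0 0 0;0 0.5 0 0 0 0 0;0 0.5 0 0 0 0 0;0 0.5 0 0 0 0 0;0 0.5 0 0 0 0 0;0 0.4 0 0 0 0 0;0 0.4 0 0 0 0 0;0 0.3 0 0 0 0 0;0 0 0 0 0 0 0"
}}

```text
clock: 20.98
tool_pos: [0.5253, -0.0029, 0.0556]
orientation: [-180.0, -0.0, -80.3]
force: [0.3, 2.8, -1.0]
opening: 0.0005
```

Request:
{"name": "step_arm", "arguments": {
  "plan": "0 0.2 0 0 0 0 0;0 0.2 0 0 0 0 0;0 0.2 0 0 0 0 0;0 0.2 0 0 0 0 0;0 0.1 0 0 0 0 0;0 0.1 0 0 0 0 0;0 0 0 0 0 0 0"
}}

```text
clock: 21.57
tool_pos: [0.5269, -0.0123, 0.0555]
orientation: [-180.0, -0.0, -80.3]
force: [1.6, 4.0, -0.4]
opening: 0.0006
```

Request:
{"name": "step_arm", "arguments": {
  "plan": "0 0.05 0 0 0 0 0;0 0.05 0 0 0 0 0;0 0 0 0 0 0 0"
}}

```text
clock: 21.82
tool_pos: [0.5271, -0.0132, 0.0555]
orientation: [-180.0, 0.0, -80.3]
force: [-0.0, 4.4, -0.2]
opening: 0.0005
```

Request:
{"name": "step_arm", "arguments": {
  "plan": "0 0.05 0 0 0 0 0;0 0.05 0 0 0 0 0;0 0 0 0 0 0 0"
}}

```text
clock: 22.07
tool_pos: [0.5273, -0.0142, 0.0556]
orientation: [-180.0, 0.0, -80.3]
force: [0.9, 5.5, -0.5]
opening: 0.0007
```

Request:
{"name": "step_arm", "arguments": {
  "plan": "0 0.05 0 0 0 0 0;0 0 0 0 0 0 0"
}}

```text
clock: 22.23
tool_pos: [0.5274, -0.0146, 0.0556]
orientation: [-180.0, 0.0, -80.3]
force: [1.6, 4.7, -1.8]
opening: 0.0006
```

Request:
{"name": "step_arm", "arguments": {
  "plan": "0 0.05 0 0 0 0 0;0 0 0 0 0 0 0"
}}

```text
clock: 22.4
tool_pos: [0.5274, -0.0151, 0.0555]
orientation: [-180.0, 0.0, -80.3]
force: [0.7, 5.1, -1.8]
opening: 0.0008
```

Request:
{"name": "step_arm", "arguments": {
  "plan": "0 0.05 0 0 0 0 0;0 0 0 0 0 0 0"
}}

```text
clock: 22.57
tool_pos: [0.5275, -0.0155, 0.0556]
orientation: [-180.0, 0.0, -80.3]
force: [0.5, 5.7, -1.2]
opening: 0.0007
```

Request:
{"name": "step_arm", "arguments": {
  "plan": "0 0.03 0 0 0 0 0;0 0 0 0 0 0 0"
}}

```text
clock: 22.73
tool_pos: [0.5276, -0.0156, 0.0556]
orientation: [-180.0, 0.0, -80.3]
force: [-0.2, 6.8, -0.2]
opening: 0.0008
```

Request:
{"name": "step_arm", "arguments": {
  "plan": "0 0.03 0 0 0 0 0;0 0 0 0 0 0 0"
}}

```text
clock: 22.9
tool_pos: [0.5275, -0.0158, 0.0556]
orientation: [-180.0, 0.0, -80.3]
force: [0.5, 8.1, -0.6]
opening: 0.0005
```

Request:
{"name": "step_arm", "arguments": {
  "plan": "0 0.03 0 0 0 0 0;0 0 0 0 0 0 0"
}}

```text
clock: 23.07
tool_pos: [0.5276, -0.0159, 0.0556]
orientation: [-180.0, 0.0, -80.3]
force: [-1.6, 8.3, -0.9]
opening: 0.0006
```

Request:
{"name": "step_arm", "arguments": {
  "plan": "0 -0.5 0 0 0 0 0;0 -1 0 0 0 0 0;0 -2 0 0 0 0 0;0 -3 0 0 0 0 0;0 -3 0 0 0 0 0;0 0 0 0 0 0 0;0 0 0 -3 0 0 0;0 0 0 -3 0 0 0;0 -3 0 -3 0 0 0;0 -3 0 0 0 0 0;0 0 0 0 0 0 0;0 0 0 0 0 0 0"
}}

```text
clock: 24.07
tool_pos: [0.501, 0.1365, 0.1455]
orientation: [-180.0, -0.0, -80.2]
force: [-0.8, -1.2, -0.3]
opening: 0.0006
```

```bash
python3 snap.py scene s6; python3 -c "
import cv2
im=cv2.imread('pics/s6.png');cv2.imwrite('pics/c14.png',cv2.resize(cv2.convertScaleAbs(im[200:350,150:330],alpha=1.5),None,fx=4,fy=4,interpolation=cv2.INTER_CUBIC))"
```

```text
(no output)
```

View pics/s6.png

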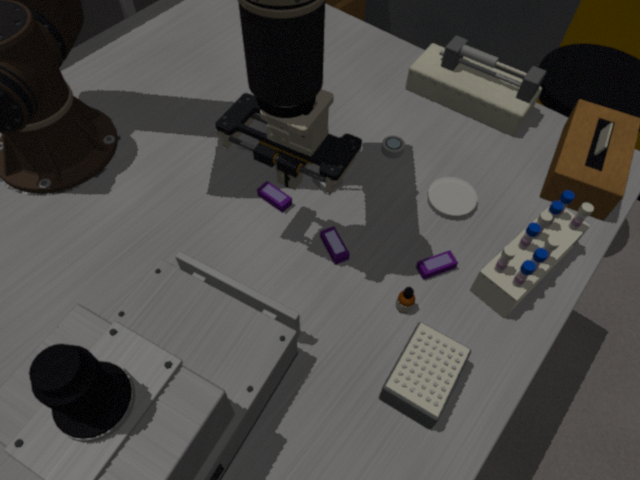

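View pics/c14.png

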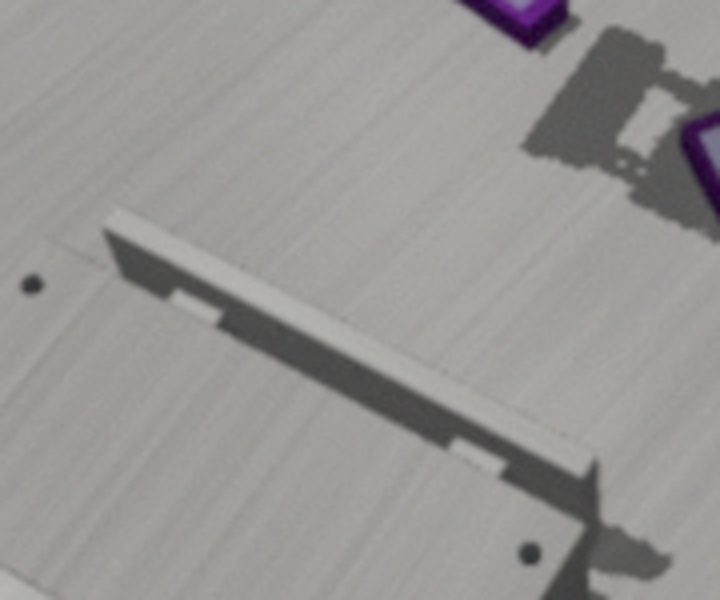

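```bash
python3 - <<'E'
from h import *
a=cv2.imread("pics/scene0.png");b=cv2.imread("pics/s6.png")
f=lambda i:cv2.cvtColor(i[245:335,165:310],cv2.COLOR_BGR2GRAY).astype(np.float32)
print(cv2.phaseCorrelate(f(a),f(b)),np.abs(f(a)-f(b)).mean(),np.abs(f(a)-f(b)).max())
print(workorder.close_job())
E
```

```text
((0.06307300135135563, -0.08445570114682965), 1.0354035387392397) 11.219847 37.0
the job is handed in; nothing more can be done
None
```

The slide block is in the drawer's nest and the drawer is shut; I handed the job in at about 24 s of the 72 s allowed, and it reported no verdict.

**What I did:**
- I pushed the panel in until the buffers could be felt, about 8–9 N, then backed off. The drawer sprang ajar, about 46 mm by the scene camera.
- I hooked the panel from behind and drew the drawer out to its stop, which I felt as a brief pull of about 13 N on the tool.
- I picked up the aluminium slide block at top-view pixel (243,219), not the purple look-alikes at (254,172), (288,246) and (279,316), and lowered it into the nest.
- I then pushed the drawer home in half-millimetre steps or less to about 8.5 N and let go.

**Last checks:**
- **Block:** wrist and scene views after release, before shutting, showed it flat and centred inside the nest. I could not see it once the drawer was shut.
- **Drawer:** after letting go, its front showed only 0.1 px of shift from the first picture, so it looks latched at 0. The mean brightness in that crop differed by 11 grey levels, which I took to be lighting and did not look into.
- **Other things:** the dish, bottle and round block look unmoved in the last scene picture. The gripper hid the square block there, and I never went near it.

**Disagreement:** the top camera read about 2–3 mm off from where the arm touched and from the wrist view. I placed the block using the wrist view and the felt contacts.

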